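# Complete the kit tray and lift it out level

### The arm

A 6-joint arm with a two-finger parallel gripper is mounted at the origin on the work surface. World frame = base frame: x ahead of the robot, y to its left, z up, the work surface at z = 0. Lengths are in m, angles in rad, forces in N, time in s.
With the tool pointing down it reaches from about 0.3 to 0.825 m from the base axis. Payload 5.4 kg.
Tool frame: the origin (TCP) lies at the very end of the fingers, on their centre line; the grasp point (between the pads) lies 19 mm behind it; z points along the fingers, y is the direction in which the jaws open and shut (so a half turn about z gives the same grasp; the last joint's range is limited). The gripper opens to 92 mm and grips with 3 to 60 N. Pads are 20 mm wide; open, the fingers measure 128 mm over their backs; the gripper's body (75 mm by 189 mm) begins 69 mm behind the grasp point.
Start: joints at [-1.554, 0.158, 1.597, -0, 1.386, -0.21], TCP at [0.129, -0.56, 0.215] pointing down, gripper open.
Joint ranges: [-2.91, 2.91], [-0.94, 2.29], [0.18, 2.7], [-1.29, 4.43], [0.17, 2.64], [-3, 3]. Speed limits (rad/s): [2.57, 2.57, 3.14, 3.14, 3.14, 3.14].

### API

Orientations are given as a unit quaternion [x, y, z, w].
In Python, from workcell import * gives the robot as it stands. The module is installed in compiled form; this text tells all that it offers.
- The arm moves only by the tool servo_tool, never from a script. Its argument "increments" is a list that holds one entry, the list of rows, each a list of 4 numbers: the shift along the tool's x, y, z in mm, then the turn about the tool's z in rad. In form: [[[x, y, z, turn], ...]]. A call has 1 to 20 rows; each row shifts and turns the commanded pose from where the row before left it, along the tool's axes as they then stand; what a row does not reach is not made up. A row lasts 1/10 s, in which the tool goes at most 50 mm and 8.59 degrees, less where a joint would pass 70% of its speed; a pose out of reach is approached as far as the arm can. A call is refused whole if a number of a shift passes 50 or a number of a turn 0.15, either way. A call with a gripper value outside its range is refused whole. "jaw" is the finger opening in mm, from 0 to 91.9, set as the call begins (left out, the last holds). The fingers move at their own pace and stop on an object; the grip force is fixed at half the most. Time passes only in rows, so rows that do not move let the fingers close. It gives the time, the measured TCP pose, the force and the opening at its end, in the units of the state.
- get_obs(): the state, without advancing time (a new reading comes with each control period).
- snapshot(name): name is "scene" or "top" or "wrist"; returns a dict with "img" (480x640x3 uint8, blue, green, red), "fovy" (degrees; the focal length in pixels is half the picture's height over the tangent of half this angle, whatever the lens; pixels are square), "cx", "cy" (the principal point, pixels), "R" (3x3) and "t" (3): a world point X has camera coordinates R X + t; the wrist camera has in their place "mount" (4x4, takes a point from camera to tool coordinates, whose origin is the TCP and whose axes are the flange's). Camera axes: x right, y down, z forward; pixel columns grow to the right and rows downward; lengths in m; the calibration is good to about 2 mm. A picture is of the moment at which its call begins: read the wrist's pose just before it. There is no depth.
- sign_off(): hands the job in, once; it reports no verdict.
The state is a dict: "time_s": time; "joint_positions": joint angles; "joint_velocities": joint speeds; "joint_torque": joint torques, N m; "ee_pos": TCP position; "tool_rot": TCP orientation; "ft_force": force on the tool from outside, world axes, zero at the start; "ft_torque": the same for the moment, N m; "gripper_width": opening from 0.0 (shut) to 1.0 (fully open).
Only numpy, scipy, OpenCV 4.12 (cv2) and the standard library are available. Lean on these libraries where they do the work, as an engineer would, in place of code of your own. Each camera call takes 0.05 s, during which the arm holds its last target. There are 200 camera calls.

### The job

Put the loose grey module, the twin of the one already in the black carrying tray, into the tray's empty pocket so that it sits flat and square: lower it in, do not drop it. Then take the tray by its handle, lift it straight up from where it stands until there are a good 10 cm of air under it, and finish there, still holding it level and still with both modules in their pockets. Keep the tray level on the way and leave the other things on the table where they are.

Things in the scene. Friction and masses are not known exactly. Their poses are not given: they have to be found in the camera images.
- module_center (a point): centre (half-way up) of the loose grey module to be put away: a plain block 40 mm (its x) by 60 mm (its y) by 42 mm tall, two round sockets on top, standing upright on the table; z up; 84 to 150 g. It looks the same turned by half a turn and may go in either way round.
- twin_center (a point): centre of an identical module already standing in the tray's other pocket (same axes and size); it must stay there.
- handle (a point): centre of the tray's carrying handle, a flat aluminium bar over the middle of the tray: 112 mm long along its x, 14 mm thick (y), 24 mm tall, its centre 84 mm above the tray's underside. Two posts at x = +-50 mm (12 mm wide) carry it, leaving 88 mm between them to grip, open underneath down to the tray's top. Axes are the tray's: z up.
- tray_center (a point): centre of the tray's slab: black plastic, 130 mm (x) by 220 mm (y) by 28 mm thick, loose, resting flat on the table, 0.28 to 0.44 kg, with a pocket on each side of the handle. This point lies 14 mm above its underside. With both modules in it, it balances under the handle.
- pocket (a point): centre of the floor of the tray's empty pocket, 65 mm from the handle along the tray's +y; axes are the tray's. The pocket is 44 mm (x) by 64 mm (y) and 14 mm deep with a 3 mm chamfer and a pale grey floor, so a seated module is square with the tray and stands 28 mm out of it, its centre 21 mm above this point.
- other_pocket (a point): centre of the floor of the other pocket, 65 mm from the handle along the tray's -y, same size; the identical module stands in it.
- small_module: bystander: square grey module, 42 x 42 x 24 mm with a short black knob on top to 32 mm; origin under its centre
- round_module: bystander: round grey dial module, 48 mm across, 34 mm tall; origin under its centre
- screwdriver: bystander: screwdriver 160 mm long lying flat; leave it
- magnet: bystander: dark steel bar magnet, 14 x 75 x 12 mm; origin under its centre
- pulley: bystander: brass ring, 44 mm across, 14 mm tall; origin under its centre
- mug: bystander: white mug, 80 mm across, 90 mm tall; origin under its centre
There are look-alikes about, which are no part of the job. Leave any blue look-alike of the part that bears twin_center alone.

How it is judged:
On the way:
1. the module sits flat and square in the empty pocket, let go, the tray still standing on the table (horizontal distance between module_center and pocket below 0.005 m and z of module_center in the frame of pocket between 0.018 and 0.0235 m and angle between the z axis of module_center and the z axis of pocket, either way round below 0.06 rad and angle between the x axis of module_center and the x axis of pocket, either way round below 0.09 rad and contact force between the fingers and module below 0.1 N and height (world z) of handle below 0.09 m), for 0.2 s.
At the end, for the whole second after the job is handed in: Tray held by its handle (within 40 mm of its centre), underside 80 mm or more up, handle within 250 mm of its start, tilt under 0.09 rad, still (0.02 m/s, 0.12 rad/s), touching nothing else; both modules in their pockets: 5 mm, 3 mm in height, 0.06 rad flat, 0.09 rad square; fingers off them (horizontal distance between module_center and pocket below 0.005 m and z of module_center in the frame of pocket between 0.018 and 0.0235 m and angle between the z axis of module_center and the z axis of pocket, either way round below 0.06 rad and angle between the x axis of module_center and the x axis of pocket, either way round below 0.09 rad and horizontal distance between twin_center and other_pocket below 0.005 m and z of twin_center in the frame of other_pocket between 0.018 and 0.0235 m and angle between the z axis of twin_center and the z axis of other_pocket, either way round below 0.06 rad and angle between the x axis of twin_center and the x axis of other_pocket, either way round below 0.09 rad and height (world z) of handle above 0.164 m and angle between handle's own z axis and vertical below 0.09 rad and distance of handle from where it was at the start of the episode below 0.25 m and linear speed of tray below 0.02 m/s and angular speed of tray below 0.12 rad/s and contact force between the fingers and tray above 1 N and distance between the grasp point and handle below 0.04 m and contact force between the fingers and module below 0.2 N and contact force between the fingers and twin below 0.2 N and contact force between tray and small_module below 0.05 N and contact force between tray and round_module below 0.05 N and contact force between tray and screwdriver below 0.05 N and contact force between tray and magnet below 0.05 N and contact force between tray and pulley below 0.05 N and contact force between tray and mug below 0.05 N); the arm keeps its last pose, push and grip.
It fails at once if the module is let go more than 20 mm above its seat over the pocket (horizontal distance between module_center and pocket below 0.05 m and z of module_center in the frame of pocket above 0.041 m and contact force between the fingers and module below 0.02 N).
It fails at once if the tray is tilted by more than 15 degrees (angle between handle's own z axis and vertical above 0.26 rad).
It fails at once if the module already in the tray comes out of its pocket (horizontal distance between twin_center and other_pocket above 0.02 m or z of twin_center in the frame of other_pocket above 0.035 m).
It fails at once if another thing on the table is moved by more than 30 mm (distance of any of small_module, round_module, screwdriver, magnet, pulley, mug from where it was at the start of the episode above 0.03 m).
It also fails if it takes over 56 s, if anything falls off the work surface, if the arm or the gripper's body presses on something with over 40 N, if the wrist force passes 120 N, or if a joint passes its speed limit or range.

## Working session

There is one attempt and no reset: what is moved stays moved. The work goes in short steps, Python scripts to look and compute and a tool call to move; the robot and the scene stay as the last step left them, time stands still between calls to the robot, and variables do not carry over. Pictures are saved under pics/ and viewed, about 8 in all and at most 12, crops included, and the job is handed in when it is done.

Besides the shell and the picture viewer there is one more tool, called after "Request:" by a JSON object that holds its "op" and its "data", one argument or row to a line. servo_tool: Moves the arm, as the interface text tells. Its arguments: {"type":"object","properties":{"increments":{"type":"array"},"jaw":{"type":"number"}},"required":["increments"]}

```bash
mkdir -p pics; cat > h.py <<'E'
from workcell import *
import numpy as np, cv2
from scipy.spatial.transform import Rotation as Ro
def snap(n,f):
    o=get_obs(); s=snapshot(n); cv2.imwrite('pics/'+f+'.png',s['img'])
    if n=='wrist':
        M=np.array(s['mount']); R=Ro.from_quat(o['tool_rot']).as_matrix()
        Rc=R@M[:3,:3]; c=R@M[:3,3]+np.array(o['ee_pos'])
    else:
        Rc=np.array(s['R']).T; c=-Rc@np.array(s['t'])
    fl=240/np.tan(np.radians(s['fovy'])/2)
    np.savez('pics/'+f+'.npz',Rc=Rc,c=c,f=fl,cx=s['cx'],cy=s['cy'])
    return s['img']
def ray(f,u,v,z):
    d=np.load('pics/'+f+'.npz'); r=d['Rc']@np.array([(u-d['cx'])/d['f'],(v-d['cy'])/d['f'],1])
    return d['c']+r*(z-d['c'][2])/r[2]
def proj(f,X):
    d=np.load('pics/'+f+'.npz'); p=d['Rc'].T@(np.array(X)-d['c']); return p[:2]/p[2]*d['f']+[d['cx'],d['cy']]
E
python3 - <<'E'
from h import *
o=get_obs();print(o)
snap('top','top0');snap('scene','scene0')
for n in('top0','scene0'):
    d=np.load(f'pics/{n}.npz');print(n,d['c'],d['f'])
E
```

```text
{'time_s': 0.0, 'joint_positions': array([-1.55408458e+00,  1.59031748e-01,  1.59823530e+00,  1.99341333e-05,
        1.38618299e+00, -2.10101915e-01]), 'joint_velocities': array([-7.80841817e-04,  1.66811036e-03, -2.18444237e-03, -1.35141774e-03,
        1.61027418e-03,  5.50843803e-05]), 'joint_torque': array([-1.14045604e-03, -3.85574770e+01, -3.22107840e+01,  7.00093014e-02,
        3.79740377e-02, -1.23505188e-04]), 'ee_pos': array([ 0.12927648, -0.55963936,  0.2136271 ]), 'tool_rot': array([ 9.93576114e-01,  1.13162022e-01,  9.94100303e-05, -9.23405101e-04]), 'ft_force': array([ 0.02862582, -0.67769464,  0.16783995]), 'ft_torque': array([-0.02234564,  0.05166488,  0.02848503]), 'gripper_width': 0.9993940663417356}
top0 [ 0.41037555 -0.05616765  1.06295542] 490.95936586715436
scene0 [1.10553612 0.25530782 0.66838922] 442.40106328239597
```

View pics/top0.png

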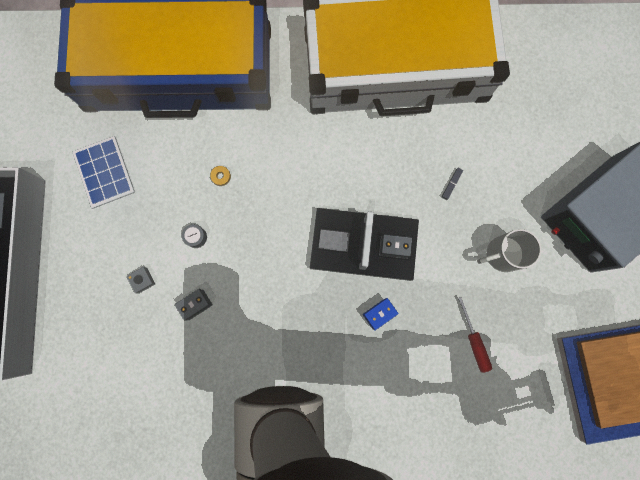

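View pics/scene0.png

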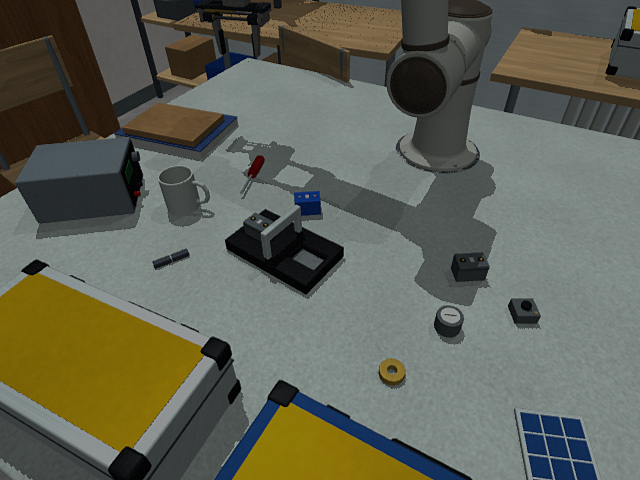

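Top view: the tray is at about (364,244). Its empty pocket is at (334,240) and the twin is at (397,245). There are three candidates for the loose module: the grey two-socket block at (193,302), the blue look-alike at (380,313) and the square knob module at (140,278). The grey two-socket block at (193,302) fits the description. I'll confirm it in a crop.

```bash
python3 - <<'E'
from h import *
i=cv2.imread('pics/top0.png')
a=cv2.resize(i[270:334,160:240],(400,320),interpolation=3);a=cv2.convertScaleAbs(a,alpha=1.8)
b=cv2.resize(i[200:290,300:425],(625,450),interpolation=3)
c=np.zeros((450+120,800,3),np.uint8)
c=np.zeros((590,800,3),np.uint8)
b=cv2.resize(i[200:290,300:425],(375,270),interpolation=3)
c[:320,:400]=a;c[320:590,:375]=b
c[:320,400:]=cv2.resize(i[280:344,340:420],(400,320),interpolation=3)
cv2.imwrite('pics/crop0.png',c)
E
```

```text
(no output)
```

View pics/crop0.png

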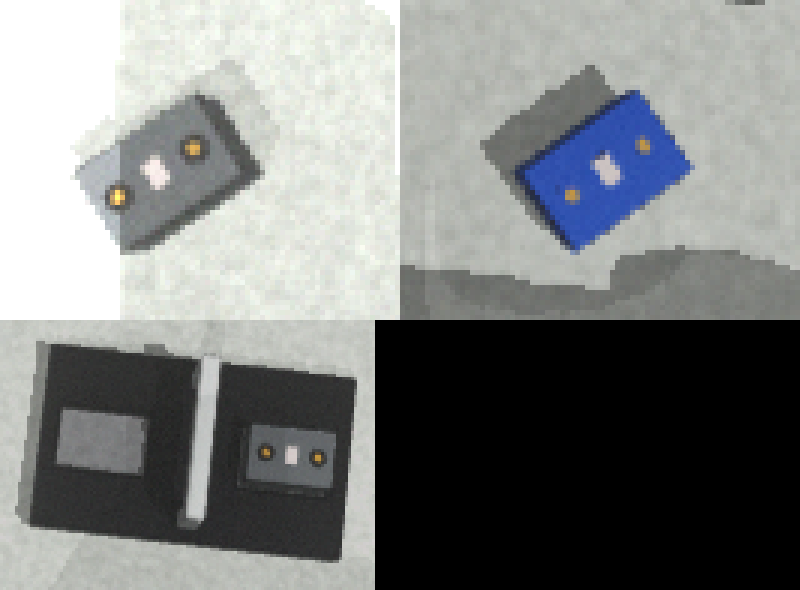

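The crop confirms it: the loose block at about (193,302) is grey with two gold sockets, and its look-alike at (380,313) is plainly blue. The empty pocket shows a pale floor.

```bash
python3 - <<'E'
from h import *
f='top0'
m=lambda u,v:(160+u/5,270+v/5)
t=lambda u,v:(300+u/3,200+v/3)
a=ray(f,*m(118,197),.042);b=ray(f,*m(194,148),.042);print('mod',(a+b)/2,np.degrees(np.arctan2(*(a-b)[[1,0]])))
k=[ray(f,*t(*p),.014) for p in[(62,408),(146,417),(141,474),(57,465)]];print('pocket',np.mean(k,0))
h=[ray(f,*t(*p),.096) for p in[(211,355),(194,520)]];print('handle',np.mean(h,0),np.degrees(np.arctan2(*(h[0]-h[1])[[1,0]])))
k=[ray(f,*t(*p),.028) for p in[(48,343),(357,377),(340,561),(31,526)]];print('tray',np.mean(k,0),k)
E
```

```text
mod [0.42804014 0.20624348 0.042     ] 122.56478853045292
pocket [ 0.33711414 -0.08777241  0.014     ]
handle [ 0.34474222 -0.15034917  0.096     ] -7.448713235620967
tray [ 0.33071162 -0.15066039  0.028     ] [array([ 0.40515987, -0.05124088,  0.028     ]), array([ 0.37964414, -0.26481294,  0.028     ]), array([ 0.25641737, -0.24827781,  0.028     ]), array([ 0.28162509, -0.03830993,  0.028     ])]
```

```bash
python3 - <<'E'
from h import *
for f in('top0','scene0'):
    d=np.load(f'pics/{f}.npz');print(f,d['cx'],d['cy'],d['Rc'])
    for X in [(0,0,0),(.129,-.56,.215),(.428,.206,.042),(.337,-.0878,.014),(.3447,-.150,.096),(.331,-.15,.028)]:print(X,proj(f,X))
E
```

```text
top0 315.55236513579564 241.34866393082612 [[-0.01052415 -0.98980265  0.14205616]
 [-0.99992889  0.01121411  0.00405721]
 [-0.00560887 -0.14200336 -0.98985029]]
(0, 0, 0) [292.8920248  516.81381241]
(0.129, -0.56, 0.215) [630.51776202 483.50448063]
(0.428, 0.206, 0.042) [191.32729065 304.51185346]
(0.337, -0.0878, 0.014) [333.84146887 347.02913621]
(0.3447, -0.15, 0.096) [367.34154689 345.64408527]
(0.331, -0.15, 0.028) [364.25396114 350.16745206]
scene0 321.4028257511575 236.72336582213904 [[-0.4888273   0.59457298 -0.63838142]
 [ 0.8722805   0.3220395  -0.36799087]
 [-0.01321339 -0.73673165 -0.67605612]]
(0, 0, 0) [436.82965326 149.37323092]
(0.129, -0.56, 0.215) [239.45468429  53.58373693]
(0.428, 0.206, 0.042) [471.44221518 258.36250173]
(0.337, -0.0878, 0.014) [356.91986555 201.08355773]
(0.3447, -0.15, 0.096) [332.63302446 166.9310065 ]
(0.331, -0.15, 0.028) [335.18355459 187.71849935]
```

Camera is tilted, which is fine. My tray crop rows were missing the 320 px offset, so I'll correct that.

```bash
python3 - <<'E'
from h import *
f='top0'
t=lambda u,v:(300+u/3,200+(v-320)/3)
k=[ray(f,*t(*p),.014) for p in[(62,408),(146,417),(141,474),(57,465)]];print('pocket',np.mean(k,0))
h=[ray(f,*t(*p),.096) for p in[(211,355),(194,520)]];print('handle',np.mean(h,0),np.degrees(np.arctan2(*(h[0]-h[1])[[1,0]])))
k=[ray(f,*t(*p),.028) for p in[(48,343),(357,377),(340,561),(31,526)]];print('tray',np.mean(k,0),np.degrees(np.arctan2(*(k[0]-k[3])[[1,0]])))
o=get_obs();print(Ro.from_quat(o['tool_rot']).as_matrix())
R=Ro.from_quat(o['tool_rot']).as_matrix();print(R.T@(np.array([.428,.206,.2])-o['ee_pos']))
E
```

```text
pocket [ 0.56274046 -0.09133931  0.014     ]
handle [ 0.55280301 -0.15566692  0.096     ] -7.270036479981327
tray [ 0.55281815 -0.15614077  0.028     ] -5.8134104691614
[[ 9.74403700e-01  2.24805314e-01 -2.78423810e-05]
 [ 2.24805057e-01 -9.74402386e-01  1.63618487e-03]
 [ 3.40693370e-04 -1.60056370e-03 -9.99998661e-01]]
[ 0.4632369  -0.67894042  0.01500035]
```

Target jaw yaw at the module is about 32.6°, a turn of about -1.91 rad. I'm going above the module in two legs and then turning.

Request:
{"op": "servo_tool", "data": {
  "increments": [
    [[39,-28,0,0],[39,-28,0,0],[39,-28,0,0],[39,-28,0,0],[39,-28,0,0],[39,-28,0,0],[39,-28,0,0],[39,-28,0,0],[39,-28,0,0],[39,-28,0,0],[7,-40,0,0],[7,-40,0,0],[7,-40,0,0],[7,-40,0,0],[7,-40,0,0],[7,-40,0,0],[7,-40,0,0],[7,-40,0,0],[7,-40,0,0],[7,-40,0,0]]
  ]
}}

```text
time_s: 2.1
ee_pos: [0.4239, 0.2074, 0.2143]
tool_rot: [0.994, 0.113, -0.0, 0.0]
ft_force: [0.2, 0.1, 1.5]
gripper_width: 0.999
```

Request:
{"op": "servo_tool", "data": {
  "increments": [
    [[0,0,0,-0.147],[0,0,0,-0.147],[0,0,0,-0.147],[0,0,0,-0.147],[0,0,0,-0.147],[0,0,0,-0.147],[0,0,0,-0.147],[0,0,0,-0.147],[0,0,0,-0.147],[0,0,0,-0.147],[0,0,0,-0.147],[0,0,0,-0.147],[0,0,0,-0.147],[0,0,0,0],[0,0,0,0],[0,0,0,0]]
  ]
}}

```text
time_s: 3.7
ee_pos: [0.4245, 0.2057, 0.2145]
tool_rot: [0.482, 0.876, -0.0, -0.0]
ft_force: [-0.6, -0.8, -0.5]
gripper_width: 0.998
```

```bash
python3 - <<'E'
from h import *
o=get_obs();print(o['time_s'],o['ee_pos'],np.round(o['joint_positions'],3),Ro.from_quat(o['tool_rot']).as_matrix())
snap('wrist','w1')
E
```

```text
3.7 [0.42449173 0.20573575 0.21446024] [ 0.194 -0.116  1.876 -0.     1.382 -0.37 ] [[-5.35073366e-01  8.44805555e-01 -2.58070045e-04]
 [ 8.44805589e-01  5.35073372e-01 -5.25849829e-05]
 [ 9.36623237e-05 -2.46155841e-04 -9.99999965e-01]]
```

View pics/w1.png

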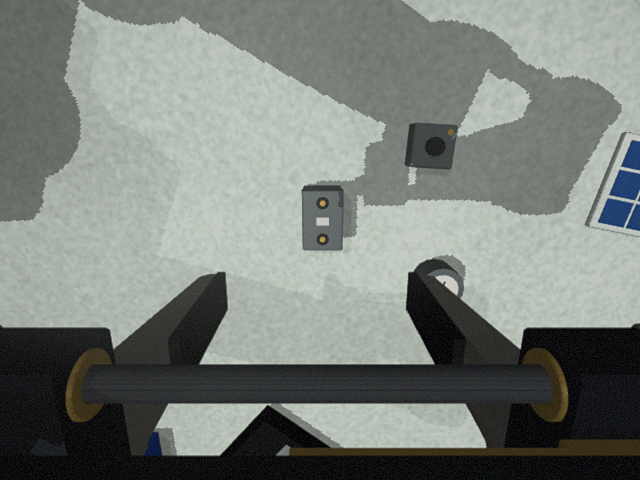

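Wrist view: module sockets at (322,203) and (322,240), so its long axis is parallel to the image columns and the turn is right. The round dial at about (445,285) lies under the right finger side, so I'm checking clearance.

```bash
python3 - <<'E'
from h import *
o=get_obs();R=Ro.from_quat(o['tool_rot']).as_matrix()
p=[ray('w1',*q,.042) for q in[(322,203),(322,240)]]
c=(p[0]+p[1])/2;print('mod',c,np.degrees(np.arctan2(*(p[0]-p[1])[[1,0]])))
print('edges',[ray('w1',*q,.042) for q in[(303,192),(342,192),(342,250),(303,250)]])
tl=lambda X:R.T@(X-o['ee_pos'])*1000
print('tool',tl(c))
for q,z in[((447,288),.034),((433,145),.024),((322,222),.042)]:print(q,tl(ray('w1',*q,z)))
print('dial from top',tl(ray('top0',194,236,.034)))
E
```

```text
mod [0.4312939  0.20586934 0.042     ] 122.61208774531227
edges [array([0.40041159, 0.22061604, 0.042     ]), array([0.4317279 , 0.24047381, 0.042     ]), array([0.4635597 , 0.19229638, 0.042     ]), array([0.43084829, 0.17155069, 0.042     ])]
tool [ -3.50980304   5.81707327 172.50543379]
(447, 288) [-76.37651501 137.09523522 180.47911536]
(433, 145) [ 68.47278123 113.14775389 190.49033648]
(322, 222) [ -3.75138621   5.81807594 172.50542183]
dial from top [-78.93981119 125.12161481 180.48106641]
```

Request:
{"op": "servo_tool", "data": {
  "increments": [
    [[-3.6,5.8,0,0],[0,0,30,0],[0,0,30,0],[0,0,30,0],[0,0,30,0],[0,0,30,0],[0,0,25,0],[0,0,15,0],[0,0,5,0],[0,0,0,0],[0,0,0,0],[0,0,0,0]]
  ]
}}

```text
time_s: 4.95
ee_pos: [0.4325, 0.206, 0.0207]
tool_rot: [0.481, 0.877, 0.001, 0.001]
ft_force: [0.7, -0.4, 0.9]
gripper_width: 0.997
```

Request:
{"op": "servo_tool", "data": {
  "increments": [
    [[0,0,0,0],[0,0,0,0],[0,0,0,0],[0,0,0,0],[0,0,0,0],[0,0,0,0],[0,0,0,0],[0,0,0,0],[0,0,0,0],[0,0,0,0]]
  ],
  "jaw": 0
}}

```text
time_s: 5.95
ee_pos: [0.4314, 0.2058, 0.0196]
tool_rot: [0.481, 0.877, -0.0, -0.0]
ft_force: [-0.9, -0.5, 0.1]
gripper_width: 0.435
```

Request:
{"op": "servo_tool", "data": {
  "increments": [
    [[0,0,-15,0],[0,0,-30,0],[0,0,-35,0],[0,0,-35,0],[0,0,-35,0],[0,0,-30,0],[0,0,0,0.136],[0,0,0,0.136],[0,0,0,0.136],[0,0,0,0.136],[0,0,0,0.136],[-35,20.4,0,0],[-35,20.4,0,0],[-35,20.4,0,0],[-35,20.4,0,0],[-35,20.4,0,0],[-35,20.4,0,0],[-35,20.4,0,0],[-35,20.4,0,0]]
  ]
}}

```text
time_s: 7.85
ee_pos: [0.5622, -0.0923, 0.1992]
tool_rot: [0.746, 0.666, -0.0, -0.0]
ft_force: [0.7, 0.4, -0.5]
gripper_width: 0.428
```

Request:
{"op": "servo_tool", "data": {
  "increments": [
    [[0,0,0,0],[0,0,0,0],[0,0,0,0],[0,0,0,0],[0,0,0,0]]
  ]
}}

```text
time_s: 8.35
ee_pos: [0.5618, -0.0897, 0.1997]
tool_rot: [0.745, 0.667, 0.0, -0.0]
ft_force: [0.2, -0.3, -0.0]
gripper_width: 0.432
```

```bash
python3 - <<'E'
from h import *
snap('wrist','w2');snap('top','top2')
E
```

```text
(no output)
```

View pics/w2.png

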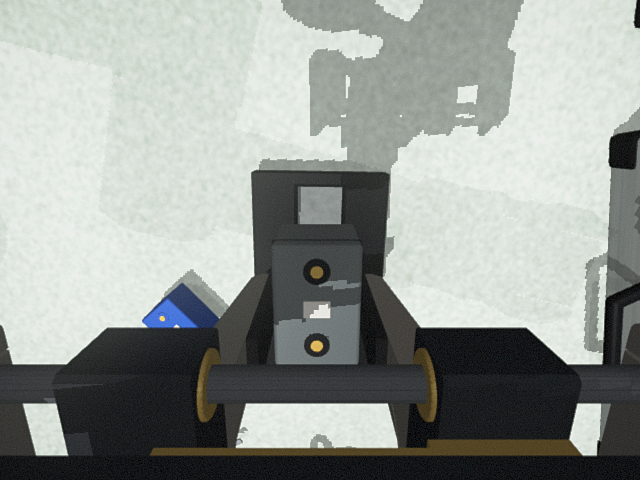

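The pocket floor is partly visible (corners 298–342, row 186) past the held module. Tray's far edge runs (252,171)–(389,172). I'm enlarging for an exact read.

```bash
python3 - <<'E'
from h import *
i=cv2.imread('pics/w2.png')[160:300,240:400]
i=cv2.convertScaleAbs(i,alpha=1.6)
cv2.imwrite('pics/c2.png',cv2.resize(i,(640,560),interpolation=3))
E
```

```text
(no output)
```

View pics/c2.png

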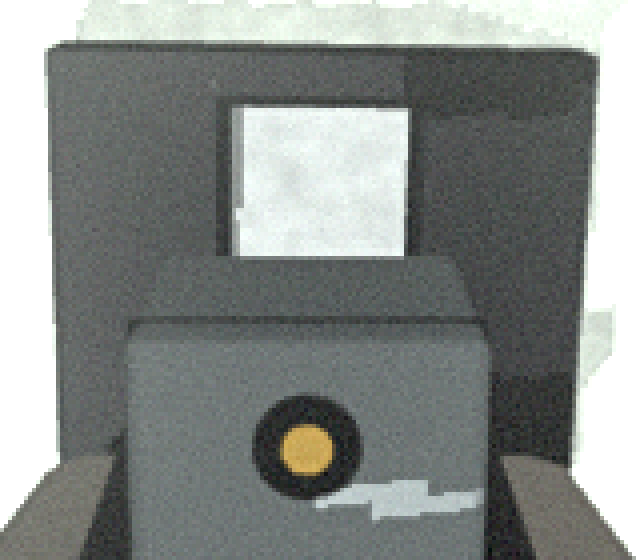

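```bash
python3 - <<'E'
from h import *
o=get_obs();R=Ro.from_quat(o['tool_rot']).as_matrix()
q=lambda u,v,z:(R.T@(ray('w2',240+u/4,160+v/4,z)-o['ee_pos'])*1000).round(1)
print('yaw',np.degrees(np.arctan2(R[1,1],R[0,1])),o['ee_pos'])
print('tray far corners',q(47,50,.028),q(598,57,.028))
print('sides low',q(62,450,.028),q(572,460,.028))
print('rim',q(219,97,.028),q(416,99,.028),'floor',q(243,106,.014),q(410,109,.014),'lo',q(235,250,.014),q(405,250,.014))
p=lambda u,v,z:(R.T@(ray('w2',u,v,z)-o['ee_pos'])*1000).round(1)
print('held',p(316.5,272,.2221),p(316.5,345.5,.2221))
E
```

```text
yaw -6.415358437482768 [ 0.56189593 -0.09005687  0.19971808]
tray far corners [ 44.4 -60.3 171.7] [ 42.9  68.6 171.7]
sides low [-55.3 -61.2 171.7] [-57.8  67.5 171.7]
rim [ 33.5 -20.3 171.7] [ 33.   26.2 171.7] floor [ 29.6 -15.2 185.7] [ 28.9  25.9 185.7] lo [ -6.8 -17.6 185.7] [ -6.7  25.3 185.7]
held [ 19.1   0.3 -22.4] [-17.    0.3 -22.4]
```

Request:
{"op": "servo_tool", "data": {
  "increments": [
    [[-2.7,3.5,0,0.011],[0,0,25,0],[0,0,30,0],[0,0,30,0],[0,0,30,0],[0,0,20,0],[0,0,12,0],[0,0,0,0],[0,0,0,0],[0,0,0,0],[0,0,0,0]]
  ]
}}

```text
time_s: 9.55
ee_pos: [0.5662, -0.0943, 0.0541]
tool_rot: [0.75, 0.662, 0.001, 0.001]
ft_force: [-0.8, 1.6, -0.7]
gripper_width: 0.433
```

```bash
python3 - <<'E'
from h import *
a=snap('wrist','w3');b=snap('scene','s3')
c=np.zeros((600,800,3),np.uint8)
c[:280,:480]=cv2.convertScaleAbs(cv2.resize(a[150:290,200:440],(480,280),interpolation=3),alpha=1.6)
c[280:600,:]=cv2.resize(b[190:298,200:470],(800,320),interpolation=3)
cv2.imwrite('pics/c3.png',c)
E
```

```text
(no output)
```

View pics/c3.png

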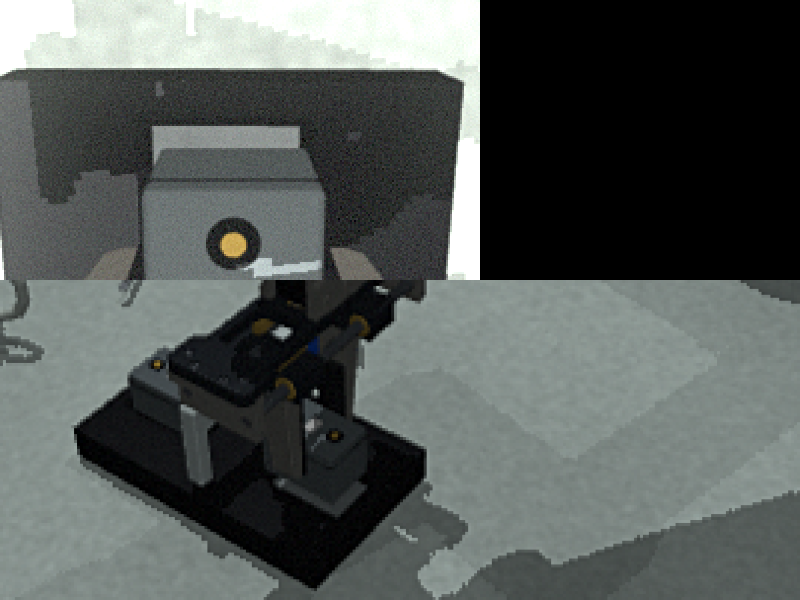

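```bash
python3 - <<'E'
from h import *
o=get_obs();R=Ro.from_quat(o['tool_rot']).as_matrix();print(o['ee_pos'],o['ft_force'])
q=lambda u,v,z:(R.T@(ray('w3',200+u/2,150+v/2,z)-o['ee_pos'])*1000).round(1)
print('far corners',q(1,82,.028),q(463,82,.028))
print('low',q(446,270,.028))
print('floor',q(152,127,.014),q(300,127,.014),q(152,147,.014),q(300,147,.014))
zb=o['ee_pos'][2]-.0196
print('module top',q(145,184,zb+.042),q(323,184,zb+.042),'bot',q(162,149,zb),q(313,149,zb),'sock',q(233,243,zb+.042))
E
```

```text
[ 0.56578843 -0.09408141  0.05352025] [-0.21252772 -0.39076671 -1.58139651]
far corners [ 47.1 -62.1  25.4] [47.1 63.5 25.6]
low [-7.9 63.2 25.6]
floor [ 31.8 -23.   39.5] [31.8 20.8 39.5] [ 25.7 -23.2  39.5] [25.7 21.  39.5]
module top [ 32.1 -17.9 -22.4] [ 32.1  20.1 -22.4] bot [ 29.8 -18.2  19.6] [29.8 22.6 19.6] sock [ 18.7   0.9 -22.4]
```

The close view puts the pocket about 2 mm toward tool -y of the module, so I shift and then lower gently.

Request:
{"op": "servo_tool", "data": {
  "increments": [
    [[0.2,-1.8,0,0],[0,0,0,0],[0,0,4,0],[0,0,3,0],[0,0,3,0],[0,0,2,0],[0,0,0,0],[0,0,0,0]]
  ]
}}

```text
time_s: 10.45
ee_pos: [0.5634, -0.0934, 0.0406]
tool_rot: [0.75, 0.662, 0.0, -0.0]
ft_force: [-0.2, -1.0, -1.1]
gripper_width: 0.43
```

Bottom is now about 7 mm below the tray's top face with no contact force. Continuing.

Request:
{"op": "servo_tool", "data": {
  "increments": [
    [[0,0,2,0],[0,0,2,0],[0,0,1.5,0],[0,0,1,0],[0,0,0,0],[0,0,0,0],[0,0,0,0]]
  ]
}}

```text
time_s: 11.15
ee_pos: [0.5635, -0.0935, 0.0342]
tool_rot: [0.75, 0.662, 0.0, 0.0]
ft_force: [0.6, 0.1, 0.2]
gripper_width: 0.434
```

Request:
{"op": "servo_tool", "data": {
  "increments": [
    [[0,0,0.5,0],[0,0,0.5,0],[0,0,0.4,0],[0,0,0,0],[0,0,0,0],[0,0,0,0]]
  ]
}}

```text
time_s: 11.75
ee_pos: [0.5636, -0.0935, 0.0336]
tool_rot: [0.75, 0.662, -0.0, 0.0]
ft_force: [-3.8, 1.1, 6.0]
gripper_width: 0.433
```

Contact (6 N) came exactly at the predicted seat height. Release, wait, and back off.

Request:
{"op": "servo_tool", "data": {
  "increments": [
    [[0,0,0,0],[0,0,0,0],[0,0,0,0],[0,0,0,0],[0,0,0,0],[0,0,0,0],[0,0,0,0]]
  ],
  "jaw": 70
}}

```text
time_s: 12.45
ee_pos: [0.5634, -0.0935, 0.0327]
tool_rot: [0.75, 0.662, 0.0, 0.0]
ft_force: [-0.7, 0.2, 0.1]
gripper_width: 0.766
```

Request:
{"op": "servo_tool", "data": {
  "increments": [
    [[0,0,-5,0],[0,0,-15,0],[0,0,-30,0],[0,0,-35,0],[0,0,-35,0],[0,0,-35,0],[-32,0,0,0],[-32,0,0,0],[0,0,0,0],[0,0,0,0],[0,0,0,0]]
  ]
}}

```text
time_s: 13.55
ee_pos: [0.5556, -0.1561, 0.1881]
tool_rot: [0.749, 0.662, 0.0, -0.0]
ft_force: [-0.9, -0.4, -0.2]
gripper_width: 0.761
```

```bash
python3 - <<'E'
from h import *
o=get_obs();print(o['ee_pos'],o['time_s'])
a=snap('wrist','w4');b=snap('scene','s4')
c=np.zeros((600,800,3),np.uint8)
c[:360,:480]=cv2.convertScaleAbs(cv2.resize(a[120:300,200:440],(480,360),interpolation=3),alpha=1.5)
c[360:600,:600]=cv2.resize(b[200:296,200:440],(600,240),interpolation=3)
cv2.imwrite('pics/c4.png',c)
E
```

```text
[ 0.55559149 -0.15614196  0.18812836] 13.55
```

View pics/c4.png

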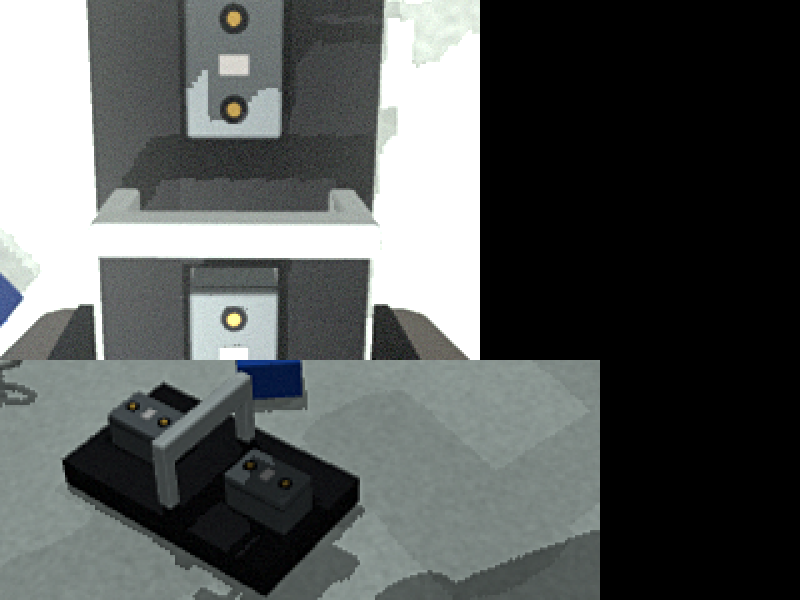

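The module sits flat and square in its pocket, like the twin (sockets at about columns 233 in both). Handle top bar is centred at about (235,241) in the crop.

```bash
python3 - <<'E'
from h import *
o=get_obs();R=Ro.from_quat(o['tool_rot']).as_matrix();print(o['joint_positions'].round(2))
q=lambda u,v,z:(R.T@(ray('w4',200+u/2,120+v/2,z)-o['ee_pos'])*1000).round(1)
print('handle',q(91,226,.096),q(380,226,.096),q(97,258,.096),q(379,258,.096))
print('mod socks',q(233,18,.056),q(233,110,.056),'twin',q(233,319,.056))
E
```

```text
[-0.48  0.18  1.62  0.    1.34 -0.36]
handle [  6.2 -52.7  91.8] [ 6.2 55.7 91.8] [ -6.4 -51.1  91.8] [-6.4 56.  91.8]
mod socks [ 81.9   0.6 131.8] [ 45.4   0.6 131.8] twin [-47.3   0.5 131.8]
```

Request:
{"op": "servo_tool", "data": {
  "increments": [
    [[0,0.8,0,0.143],[0,0,0,0.143],[0,0,0,0.143],[0,0,0,0.143],[0,0,0,0.143],[0,0,0,0.143],[0,0,0,0.143],[0,0,0,0.143],[0,0,0,0.143],[0,0,0,0.143],[0,0,0,0.141],[0,0,0,0],[0,0,0,0],[0,0,0,0],[0,0,0,0]]
  ],
  "jaw": 50
}}

```text
time_s: 15.15
ee_pos: [0.5563, -0.1569, 0.1877]
tool_rot: [0.998, -0.061, -0.0, -0.0]
ft_force: [-0.1, 0.1, -0.6]
gripper_width: 0.546
```

```bash
python3 - <<'E'
from h import *
o=get_obs();R=Ro.from_quat(o['tool_rot']).as_matrix();print(o['ee_pos'],np.degrees(np.arctan2(R[1,1],R[0,1])))
a=snap('wrist','w5')
cv2.imwrite('pics/c5.png',cv2.convertScaleAbs(a,alpha=1.2))
q=lambda p,z:(R.T@(p-o['ee_pos'])*1000).round(1)
E
```

```text
[ 0.55631859 -0.15689039  0.18769649] -97.02321423501013
```

View pics/c5.png

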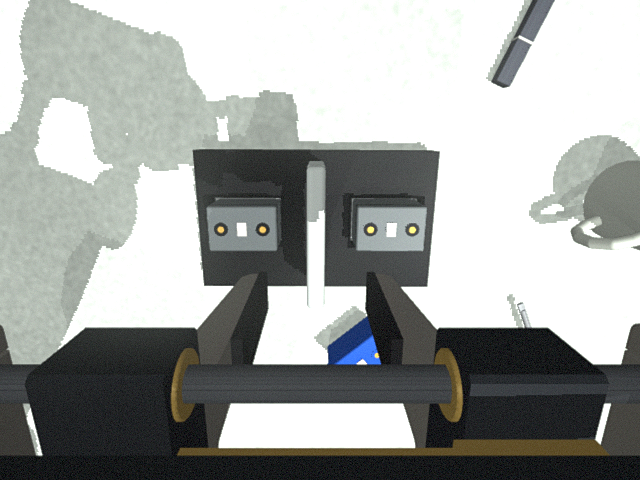

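Handle bar runs vertically between the fingers at column 316, rows about 162–306. Both modules are symmetric about it (sockets at 221/263 and 371/412).

```bash
python3 - <<'E'
from h import *
o=get_obs();R=Ro.from_quat(o['tool_rot']).as_matrix()
q=lambda u,v,z:(R.T@(ray('w5',u,v,z)-o['ee_pos'])*1000).round(1)
print(q(316,163,.096),q(316,306,.096),'socks',q(221,230,.056),q(263,230,.056),q(371,230,.056),q(412,230,.056))
E
```

```text
[58.2 -0.5 91.7] [-53.1  -0.5  91.7] socks [ -1.2 -82.4 131.7] [ -1.1 -46.2 131.7] [ -1.   46.9 131.7] [ -1.   82.2 131.7]
```

Centring is within about 2 mm. Lower onto the handle and grip.

Request:
{"op": "servo_tool", "data": {
  "increments": [
    [[0,0,20,0],[0,0,30,0],[0,0,30,0],[0,0,25,0],[0,0,12,0],[0,0,5,0],[0,0,0,0],[0,0,0,0],[0,0,0,0],[0,0,0,0]]
  ]
}}

```text
time_s: 16.2
ee_pos: [0.557, -0.1574, 0.0668]
tool_rot: [0.998, -0.062, 0.001, 0.0]
ft_force: [-0.6, -0.1, -0.3]
gripper_width: 0.543
```

Request:
{"op": "servo_tool", "data": {
  "increments": [
    [[0,0,0,0],[0,0,0,0],[0,0,0,0],[0,0,0,0],[0,0,0,0],[0,0,0,0],[0,0,0,0],[0,0,0,0],[0,0,0,0],[0,0,0,0]]
  ],
  "jaw": 0
}}

```text
time_s: 17.2
ee_pos: [0.5563, -0.1567, 0.0657]
tool_rot: [0.998, -0.062, -0.0, -0.0]
ft_force: [0.3, 3.6, 1.2]
gripper_width: 0.15
```

Gripped at 0.15 × 92 ≈ 14 mm, which is the bar's thickness. Lifting slowly.

Request:
{"op": "servo_tool", "data": {
  "increments": [
    [[0,0,-1,0],[0,0,-2,0],[0,0,-4,0],[0,0,-6,0],[0,0,-8,0],[0,0,-10,0],[0,0,-10,0],[0,0,-10,0],[0,0,-10,0],[0,0,-10,0],[0,0,-10,0],[0,0,-10,0],[0,0,-8,0],[0,0,-6,0],[0,0,-4,0],[0,0,-2,0],[0,0,-1,0],[0,0,0,0],[0,0,0,0],[0,0,0,0]]
  ]
}}

```text
time_s: 19.2
ee_pos: [0.5561, -0.1569, 0.1774]
tool_rot: [0.998, -0.062, -0.0, -0.0]
ft_force: [0.1, -1.4, -7.0]
gripper_width: 0.151
```

Request:
{"op": "servo_tool", "data": {
  "increments": [
    [[0,0,0,0],[0,0,0,0],[0,0,0,0],[0,0,0,0],[0,0,0,0],[0,0,0,0],[0,0,0,0],[0,0,0,0],[0,0,0,0],[0,0,0,0]]
  ]
}}

```text
time_s: 20.2
ee_pos: [0.5563, -0.157, 0.1777]
tool_rot: [0.998, -0.062, -0.0, -0.0]
ft_force: [-0.4, 0.1, -6.0]
gripper_width: 0.147
```

```bash
python3 - <<'E'
from h import *
o=get_obs();print(o['time_s'],o['ee_pos'],o['ft_force'],o['ft_torque'])
a=snap('wrist','w6');b=snap('scene','s6')
c=np.zeros((600,640,3),np.uint8)
c[:300,:400]=cv2.resize(a,(400,300),interpolation=cv2.INTER_AREA)
c[300:600,:600]=cv2.resize(b[130:280,180:480],(600,300),interpolation=3)
cv2.imwrite('pics/c6.png',c)
E
```

```text
20.2 [ 0.55626387 -0.15702022  0.17765677] [-0.38651671  0.05435249 -6.02523708] [ 0.02568939 -0.01097316 -0.03040582]
```

View pics/c6.png

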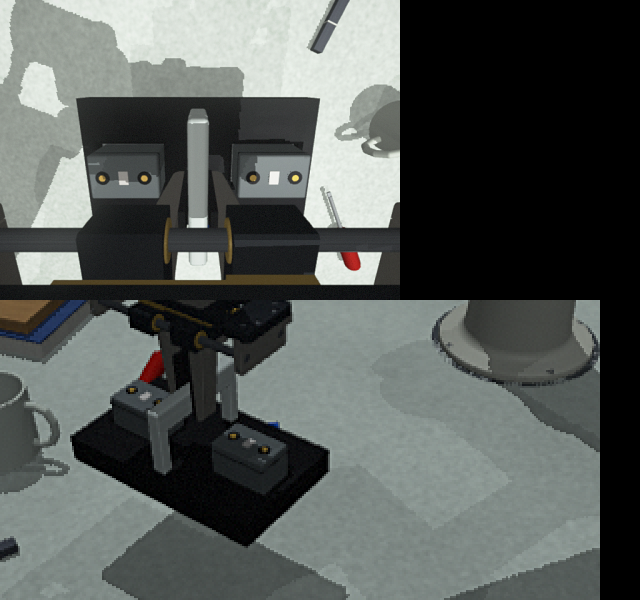

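```bash
python3 - <<'E'
from h import *
o=get_obs();R=Ro.from_quat(o['tool_rot']).as_matrix();dz=.112
q=lambda u,v,z:(R.T@(ray('w6',u,v,z+dz)-o['ee_pos'])*1000).round(1)
k=1.6
print('socks',q(102*k,178*k,.056),q(144*k,178*k,.056),q(253*k,178*k,.056),q(295*k,178*k,.056),'far corners',q(77*k,98*k,.028),q(320*k,98*k,.028))
E
```

```text
socks [ -0.6 -82.1   9.7] [ -0.5 -46.2   9.7] [-0.5 47.2  9.7] [-0.5 83.1  9.7] far corners [  65.  -108.7   37.7] [ 65.1 109.7  37.7]
```

All consistent with a level tray: far corners at 65/±109 mm and the sockets unchanged relative to the tool. Handing in.

```bash
python3 -c "from workcell import *; print(sign_off())"
```

```text
the job is handed in; nothing more can be done
None
```

I lowered the loose grey module into the tray's empty pocket. Contact came at the expected seat height with about 6 N. I let go there, and the next pictures showed the module flat and square. I then gripped the tray's handle, with the jaws stopping on about 14 mm (the bar's thickness), and lifted it straight up by 112 mm. I handed the job in at about 20 s of the 56 s allowed.

**Last checks before handing in:**
- **Level:** the tray's far corners measured at +65 mm and about ±109 mm from the tool, which fits a level tray held at its middle.
- **Modules:** both are in their pockets, with their sockets within about 1 mm of where they were before the lift.
- **Load:** a steady 6 N with almost no twist, so the tray hangs balanced.
- **Other things on the table:** I didn't touch them on purpose, and those in the last pictures looked undisturbed, but I did not measure their positions again.

**Disagreements:**
- The top camera and the wrist camera differed by about 3 mm in x. I went with the wrist camera.
- Two wrist views of the pocket also differed sideways by 1 to 2 mm. I took a value between them, and the module still went in freely.

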